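# Set the rivet press to three dots and press the rivet

### The arm

A 6-joint arm with a two-finger parallel gripper is mounted at the origin on the work surface. World frame = base frame: x ahead of the robot, y to its left, z up, the work surface at z = 0. Lengths are in m, angles in rad, forces in N, time in s.
With the tool pointing down it reaches from about 0.325 to 0.85 m from the base axis. Payload 15.5 kg.
Tool frame: the origin (TCP) lies at the very end of the fingers, on their centre line; the grasp point (between the pads) lies 19 mm behind it; z points along the fingers, y is the line along which they close (so a half turn about z gives the same grasp; the last joint's range is limited). The gripper opens to 91 mm and grips with 3 to 60 N. Pads are 32 mm wide; open, the fingers measure 118 mm over their backs; the gripper's body (76 mm by 178 mm) begins 60 mm behind the grasp point.
Start: joints at [-1.28, 0.494, 1.345, -0, 1.302, -0.096], TCP at [0.236, -0.579, 0.214] pointing down, gripper open.
Joint ranges: [-2.91, 2.91], [-0.82, 2.16], [0.22, 2.67], [-1.22, 4.37], [0.12, 2.79], [-3.08, 3.08]. Speed limits (rad/s): [1.89, 1.89, 2.57, 3.01, 3.01, 3.01].

### API

Orientations are given as a 3x3 rotation matrix whose columns are the frame's x, y, z axes.
In Python, from cell import * gives the robot as it stands.
- The arm moves only by the tool step_arm, never from a script. Its arguments are lists of equal length, an entry for each row: "rot": the turn, a rotation vector about the world's x, y, z each as a share of 5 degrees, from -1 to 1, a list of three; "offset": the shift along the world's x, y, z each as a share of 0.04 m, from -1 to 1, a list of three; "gripper": the closure, from -1 (fully open) to 1 (shut). In form: {"rot": [[ax, ay, az], ...], "offset": [[x, y, z], ...], "gripper": [gripper, ...]}. A call has 1 to 20 rows; each row shifts and turns the commanded pose from where the row before left it; what a row does not reach is not made up. A row lasts 1/10 s, in which the tool goes at most 50 mm and 8.59 degrees, less where a joint would pass 70% of its speed; a pose out of reach is approached as far as the arm can. A call with a number of a shift or a turn outside -1 to 1 is refused whole. A call with a gripper value outside its range is refused whole. The fingers move at their own pace and stop on an object; "force" is the grip in N (left out, the last holds). Time passes only in rows, so rows that do not move let the fingers close. It gives the time, the measured TCP pose, the force, the opening and the grip force at its end, in the units of the state.
- state(): the state, without advancing time (a new reading comes with each control period).
- camera(name): name is "side" or "top" or "wrist"; returns the picture (420x560x3 uint8, red, green, blue); there is no depth.
- camera_params(name): a dict with "vertical_fov" (degrees; the focal length in pixels is half the picture's height over the tangent of half this angle, whatever the lens; pixels are square), "cx", "cy" (the principal point, pixels), "D" ([k1, k2, p1, p2, k3] as OpenCV has them; the pictures are not rectified), "rvec" (rotation vector, rad) and "tvec" (3), from world to camera coordinates, as OpenCV has them; the wrist camera has in their place "mount" (4x4, takes a point from camera to tool coordinates, whose origin is the TCP and whose axes are the flange's). Camera axes: x right, y down, z forward; pixel columns grow to the right and rows downward; lengths in m; the calibration is good to about 2 mm. A picture is of the moment at which its call begins: read the wrist's pose just before it. camera_params takes no time and is no camera call.
- hand_in(): hands the job in; it is judged then, once.
The state is a dict: "t": time; "qpos": joint angles; "joint_vel": joint speeds; "tau": joint torques, N m; "tcp_pos": TCP position; "tcp_rot": TCP orientation; "wrist_force": force on the tool from outside, world axes, zero at the start; "wrist_torque": the same for the moment, N m; "finger_gap": finger opening in m; "gripper_force": force on a finger pad.
Only numpy, scipy, OpenCV 4.12 (cv2) and the standard library are available. Lean on these libraries where they do the work, as an engineer would, in place of code of your own. Each camera call takes 0.05 s, during which the arm holds its last target. There are 200 camera calls.

### The job

On the bench rivet press, turn the stroke dial to its three-dot mark, then pull the lever all the way down to its stop, hold it there a moment and let it come back up. A tall aluminium tin stands in the lever's way: before you pull the lever, carry the tin, upright, to the grey felt pad and set it down on it gently, wholly inside the pad's edges. Do not pull the lever while the dial is on another mark, and leave the other things on the bench where they are.

Things in the scene. Friction and masses are not known exactly. Their poses are not given: they have to be found in the camera images.
- press: Fixed grey cast rivet press. Origin on the bench under the pivot; x from its front (robot side) to its back, y to its left. In mm: base plate x -90..100, y -60..60, 25 high; column x 45..95, y -30..30; head x -55..95, y -35..35, z 160..230 over a round anvil. Dial console on its left: x -95..5, y 75..185, up to 134 high
- dial_face (a point): Centre of the console's square face (110 x 110 mm), on the dial's axis, fixed to the press at x -45, y 130, z 110 mm. The face slopes 0.44 rad (25 deg) from level, down towards the press's front; this frame's z is its normal, (-0.426, 0, 0.905) in the press's frame, and its x runs straight up the slope
- dial_grip (a point): Where to grip: on the dial's axis, 34 mm above the face. Black disc, diameter 42, top 11 mm above the face, with an upright bar 44 long, 13 wide, up to 46 mm above the face. Frame turns with the dial: z = its axis, x = along the bar to the end with the white pointer line
- dial (a joint): Dial angle, rad, growing clockwise looking at the face. Four sprung detents marked with one to four white dots: 0 = one, 0.5 = two, 1.0 = three (a triangle), 1.5 = four. In the face's plane the pointer stands at 0.75 minus this angle, counter-clockwise from straight up the slope. About 0.1 N m passes it to the next detent
- lever_grip (a point): Centre of the lever's black cross bar, a round bar of diameter 22 mm, 64 mm long, along the press's y axis, at the end of a steel arm (diameter 16, 170 mm long). The lever is on the right of the head, in the plane y = -60 mm of the press, and rises towards the front
- lever_hinge (a point): The lever's pivot on the right of the press, 190 mm above the bench; the lever turns about the press's y axis here
- lever (a joint): Lever angle, rad: 0 = at rest, raised 0.52 rad above level (bar 147 mm in front of the pivot, 84 mm above it); grows as the bar is pulled down; 0.96 = at its stop, 0.44 rad below level (bar 154 mm in front of the pivot, 72 mm below it). A spring drives it back up; 5 to 13 N at the bar pull it
- tin: Tall plain aluminium tin with a screw cap, loose, about 0.3 kg, upright: diameter 50 mm up to 118 mm, tapering to a cap of diameter 28 mm, 140 mm high in all. Origin: centre of its underside. It stands on the bench under the raised cross bar
- felt: Grey felt pad, fixed on the bench to the left or the right of the press, 140 x 140 x 6 mm. Origin: centre of its underside; x and y along its edges
- board: Black board, fixed on the bench on the other side, 140 x 140 x 24 mm, with a cutter and an awl lying on it. Origin: centre of its underside
- round_box: Bystander: small open round leather box, diameter 66 mm, 34 mm high, in front of the press. Origin: centre of its underside
- jar: Bystander: glass jar with a steel lid, diameter 56 mm, 75 mm high, behind the console. Origin: centre of its underside
- slicker: Bystander: upright turned wooden slicker, diameter 34 mm, 79 mm high, right of the press. Origin: centre of its underside
- spool: Bystander: upright thread spool, diameter 48 mm, 60 mm high, right of the press. Origin: centre of its underside
- mallet: Bystander: mallet lying at the back right, 225 mm long, head 38 x 85 x 38 mm. Origin: underside of its middle, x along the handle to the head
- cutter: Bystander: aluminium cutter, 115 x 18 x 12 mm, on the black board. Origin: centre of its underside
- awl: Bystander: awl with a dark wooden handle, 105 mm long, 16 mm high, on the black board. Origin: underside, where the blade meets the handle
There are look-alikes about, which are no part of the job. What is meant by the tin is not black or orange, and is the smaller of those in its own colour.

How it is judged:
By the outcome, as a careful person would: the job done as asked, in the order asked, and still so for the second after the job is handed in, with the robot touching nothing.
It also fails if it takes over 72 s, if anything falls off the work surface, if the arm or the gripper's body presses on something with over 40 N, if the wrist force passes 120 N, or if a joint passes its speed limit or range.

## Working session

There is one attempt and no reset: what is moved stays moved. The work goes in short steps, Python scripts to look and compute and a tool call to move; the robot and the scene stay as the last step left them, time stands still between calls to the robot, and variables do not carry over. Pictures are saved under pics/ and viewed, at most 10 in all, crops included, and the job is handed in when it is done.

Besides the shell and the picture viewer there is one more tool, called after "Request:" as name(argument=value, ...), one argument or row to a line, values as JSON. step_arm: Moves the arm, as the interface text tells. Its arguments: {"type":"object","properties":{"rot":{"type":"array","items":{"type":"array","items":{"type":"number","minimum":-1,"maximum":1}}},"offset":{"type":"array","items":{"type":"array","items":{"type":"number","minimum":-1,"maximum":1}}},"gripper":{"type":"array","items":{"type":"number"}},"force":{"type":"number"}},"required":["rot","offset","gripper"]}

```bash
mkdir -p pics; ls
cat > h.py <<'E'
from cell import *
import numpy as np, cv2
def cp(n):
    p=camera_params(n); f=210/np.tan(np.radians(p["vertical_fov"])/2)
    return p,np.array([[f,0,p["cx"]],[0,f,p["cy"]],[0,0,1]]),np.array(p["D"],float)
def ext(n,p,st=None):
    if "rvec" in p: return cv2.Rodrigues(np.array(p["rvec"],float))[0],np.array(p["tvec"],float).ravel()
    M=np.array(p["mount"]); T=np.eye(4);T[:3,:3]=st["tcp_rot"];T[:3,3]=st["tcp_pos"]
    W=np.linalg.inv(T@M); return W[:3,:3],W[:3,3]
def ray(n,uv,st=None):
    p,K,D=cp(n);R,t=ext(n,p,st)
    u=cv2.undistortPoints(np.array([[uv]],float),K,D)[0,0]
    d=R.T@np.array([u[0],u[1],1]);return -R.T@t,d/np.linalg.norm(d)
def atz(n,uv,z,st=None):
    o,d=ray(n,uv,st);return o+d*(z-o[2])/d[2]
def proj(n,P,st=None):
    p,K,D=cp(n);R,t=ext(n,p,st)
    return cv2.projectPoints(np.array(P,float).reshape(-1,3),cv2.Rodrigues(R)[0],t,K,D)[0].reshape(-1,2)
def tri(a,b):
    (o1,d1),(o2,d2)=a,b
    s=np.linalg.lstsq(np.c_[d1,-d2],o2-o1,rcond=None)[0]
    A,B=o1+s[0]*d1,o2+s[1]*d2;return (A+B)/2,np.linalg.norm(A-B)
def snap(n,name,crop=None,sc=1):
    im=camera(n)[:,:,::-1].copy();cv2.imwrite(f"raw_{name}.png",im)
    if crop: x0,y0,x1,y1=crop; im=im[y0:y1,x0:x1]
    im=cv2.resize(im,None,fx=sc,fy=sc,interpolation=cv2.INTER_CUBIC);cv2.imwrite(f"pics/{name}.png",im)
E
python3 - <<'E'
from h import *
snap("top","top1",sc=1.4);snap("side","side1",sc=1.4)
for n in("top","side"):
    p,K,D=cp(n);R,t=ext(n,p);print(n,-R.T@t,R[2],K[0,0])
print(state()["tcp_rot"])
E
```

```text
pics
top [0.46134465 0.02096465 1.43505167] [ 0.0964842  -0.01566517 -0.99521123] 428.2320707897968
side [ 0.50699405 -1.04323805  0.750075  ] [ 0.06529757  0.87449203 -0.48062451] 441.99508521847673
[[ 9.26102768e-01  3.77271217e-01 -3.02377837e-04]
 [ 3.77271325e-01 -9.26102224e-01  1.00938848e-03]
 [ 1.00780435e-04 -1.04887596e-03 -9.99999445e-01]]
```

View pics/top1.png

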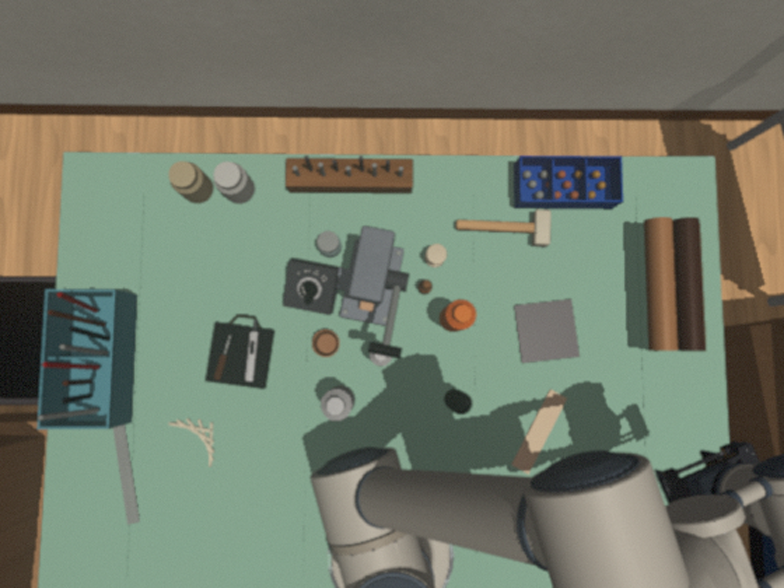

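View pics/side1.png

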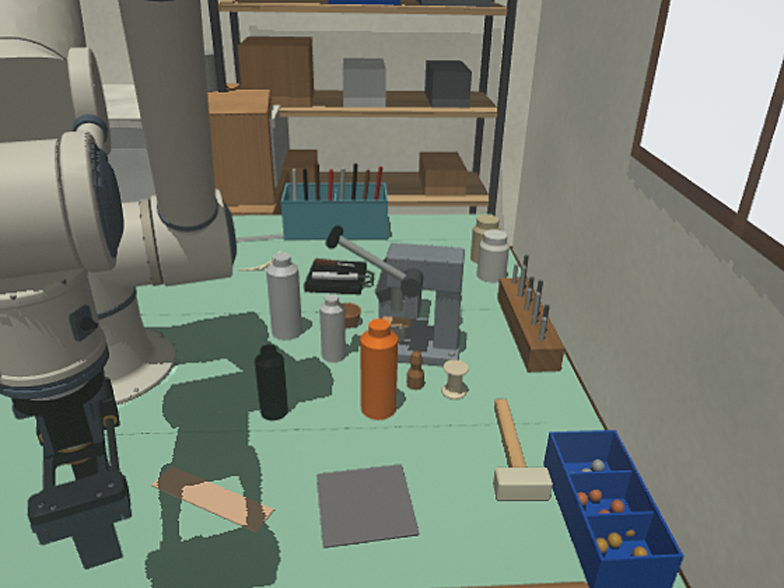

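The top view has the press at (370,270), dial at (310,290), felt at (547,330), cross bar at (385,350) with the tin under it, and the board at (240,353).

Tin candidates in the side view are the small aluminium one (333,330), large aluminium (284,295), orange (379,370), black (271,382) and a pale jar pair (490,250). I choose the small aluminium one under the bar and will check it in a crop.

Run:
```python
import cv2,numpy as np
a=cv2.imread("raw_top1.png")[160:300,190:300];b=cv2.imread("raw_side1.png")[155:275,180:335]
a=cv2.resize(a,None,fx=4,fy=4,interpolation=cv2.INTER_CUBIC);b=cv2.resize(b,None,fx=2.3,fy=2.3,interpolation=cv2.INTER_CUBIC)
c=np.zeros((560,800,3),np.uint8);c[:560,:440]=a;c[:b.shape[0],442:442+b.shape[1]]=b[:,:358]
f=cv2.imread("raw_top1.png")[205:265,360:420];f=cv2.resize(f,None,fx=4,fy=4,interpolation=cv2.INTER_CUBIC);c[300:540,460:700]=f
cv2.imwrite("pics/crop1.png",c)
```

```text
(no output)
```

View pics/crop1.png

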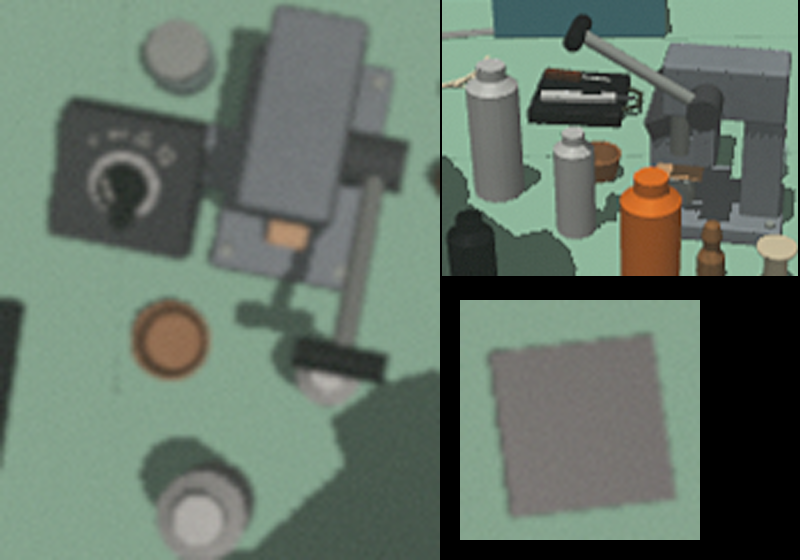

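```bash
cat > fit.py <<'E'
from h import *
from scipy.optimize import least_squares
T=lambda u,v:(190+u/4,160+v/4)
n=np.array([-.426,0,.905]);xs=np.array([.905,0,.426]);F=np.array([-.045,.13,.11])
P=[(-.055,.035,.23),(-.055,-.035,.23),(.095,.035,.23),(.095,-.035,.23),(-.147,-.06,.274)]
U=[T(240,208),T(325,222),T(278,8),T(367,22),T(340,361)]
for sx,sy,uv in[(1,1,(72,98)),(1,-1,(211,122)),(-1,-1,(190,257)),(-1,1,(50,232))]:
    P.append(F+sx*.055*xs+sy*.055*np.array([0,1,0]));U.append(T(*uv))
P=np.array(P);U=np.array(U)
def world(q,P):
    c,s=np.cos(q[2]),np.sin(q[2]);return np.array(P)@np.array([[c,-s,0],[s,c,0],[0,0,1]]).T+[q[0],q[1],0]
r=least_squares(lambda q:(proj("top",world(q,P))-U).ravel(),[.6,.07,0])
E
python3 - <<'E'
from fit import *
print(r.x,np.round(r.fun.reshape(-1,2),1).tolist())
S=lambda u,v:(180+(u-442)/2.3,155+v/2.3)
# check side: lever bar near end
print("bar side",proj("side",world(r.x,[(-.147,-.06,.274)])),S(577,33))
print("tin side",atz("side",S(574,131),.14),"top",atz("top",T(328,377),.14), tri(ray("side",S(574,131)),ray("top",T(328,377))))
print("tin base front", atz("side",S(576,238),0))
f=np.array([atz("top",(360+(u-460)/4,205+(v-300)/4),.006) for u,v in[(488,352),(653,334),(676,497),(511,516)]])
print("felt",f,f.mean(0),np.linalg.norm(f-np.roll(f,1,0),axis=1))
print("lever",world(r.x,[(-.147,-.06,.274),(0,-.06,.19),(-.154,-.06,.118)]),"dial",world(r.x,[F,F+.034*n]))
print("bystanders: box",atz("top",T(171,341),.034),"bigtin",atz("top",T(198,517),.2),"jar",atz("top",T(178,52),.075))
print("orange",atz("top",(459/1.4,312/1.4),.17),"black",atz("top",(458/1.4,400/1.4),.13),"slick",atz("top",(425/1.4,286/1.4),.079))
E
```

```text
[ 0.62345674  0.04204651 -0.2054316 ] [[-1.2, -0.9], [1.8, 0.7], [0.5, -2.0], [2.2, -0.5], [0.1, -0.3], [-1.2, 0.5], [-0.8, 1.9], [-1.3, 0.9], [-0.5, -0.1]]
bar side [[238.14388265 169.31006342]] (238.69565217391306, 169.34782608695653)
tin side [0.46136338 0.02414013 0.14      ] top [0.45520461 0.02173923 0.14      ] (array([0.45833297, 0.02186354, 0.14124446]), np.float64(0.0062498560576614))
tin base front [ 4.60594603e-01 -3.25662343e-04  0.00000000e+00]
felt [[ 0.57631153 -0.2965902   0.006     ]
 [ 0.59196702 -0.43586055  0.006     ]
 [ 0.45569058 -0.45130145  0.006     ]
 [ 0.43960715 -0.31326753  0.006     ]] [ 0.51589407 -0.37425493  0.006     ] [0.1377179  0.14014752 0.13714843 0.13896776]
lever [[ 0.46730832  0.01329461  0.274     ]
 [ 0.61121736 -0.01669188  0.19      ]
 [ 0.46045551  0.01472254  0.118     ]] dial [[0.60592161 0.17849254 0.11      ]
 [0.59174217 0.18144712 0.14077   ]]
bystanders: box [0.48361702 0.14966803 0.034     ] bigtin [0.35641739 0.11367343 0.2       ] jar [0.71435182 0.14316968 0.075     ]
orange [ 0.54827927 -0.1435378   0.17      ] black [ 0.36117376 -0.14481933  0.13      ] slick [ 0.61363049 -0.07832155  0.079     ]
```

The small aluminium tin is at about (0.460, 0.024), beneath the bar, and the side and top measurements agree to a few mm. I'll reach under the bar with the tool tilted, since a vertical tool would hit it.

```bash
cat >> h.py <<'E'
from scipy.spatial.transform import Rotation as Ro
def tool(a,p):
    a,p=np.radians([a,p]);z=np.array([np.cos(p)*np.cos(a),np.cos(p)*np.sin(a),-np.sin(p)]);y=np.array([np.sin(a),-np.cos(a),0])
    return np.c_[np.cross(y,z),y,z]
def plan(P,R):
    s=state();rv=Ro.from_matrix(R@np.array(s["tcp_rot"]).T).as_rotvec(degrees=True)
    print("t",s["t"],"off units",np.round((np.array(P)-s["tcp_pos"])/.04,2),"rot units",np.round(rv/5,2))
E
python3 - <<'E'
from h import *
R=tool(40,55);plan([.372,-.049,.257],R)
# big tin height
a=ray("top",(190+198/4,160+517/4));b=ray("side",(180+(490-442)/2.3,155+64/2.3));print(tri(a,b))
E
```

```text
t 0.1 off units [ 3.41 13.24  1.09] rot units [ 3.62 -6.02  3.45]
(array([0.35529526, 0.11469143, 0.18646992]), np.float64(5.475486127868786e-05))
```

Request:
step_arm(
  rot=[
    [0.226,-0.376,0.216],
    [0.226,-0.376,0.216],
    [0.226,-0.376,0.216],
    [0.226,-0.376,0.216],
    [0.226,-0.376,0.216],
    [0.226,-0.376,0.216],
    [0.226,-0.376,0.216],
    [0.226,-0.376,0.216],
    [0.226,-0.376,0.216],
    [0.226,-0.376,0.216],
    [0.226,-0.376,0.216],
    [0.226,-0.376,0.216],
    [0.226,-0.376,0.216],
    [0.226,-0.376,0.216],
    [0.226,-0.376,0.216],
    [0.226,-0.376,0.216],
    [0,0,0],
    [0,0,0],
  ],
  offset=[
    [0.213,0.83,0.3],
    [0.213,0.83,0.3],
    [0.213,0.83,0.3],
    [0.213,0.83,0.3],
    [0.213,0.83,0],
    [0.213,0.83,0],
    [0.213,0.83,0],
    [0.213,0.83,0],
    [0.213,0.83,0],
    [0.213,0.83,0],
    [0.213,0.83,0],
    [0.213,0.83,0],
    [0.213,0.83,0],
    [0.213,0.83,0],
    [0.213,0.83,0],
    [0.213,0.83,-0.1],
    [0,0,0],
    [0,0,0],
  ],
  gripper=[-1,-1,-1,-1,-1,-1,-1,-1,-1,-1,-1,-1,-1,-1,-1,-1,-1,-1],
)

```text
t: 1.9
tcp_pos: [0.3719, -0.0473, 0.2578]
tcp_rot: [[0.627, 0.643, 0.439], [0.528, -0.766, 0.368], [0.573, 0.001, -0.82]]
wrist_force: [-0.1, -1.0, -0.2]
finger_gap: 0.0914
gripper_force: 0.0
```

Run:
```python
from h import *
plan([.372,-.049,.257],tool(40,55))
s=state();snap("wrist","w1");print(np.round(proj("wrist",[(.46,.024,.14),(.46,.024,.0),s["tcp_pos"]],s),0),np.round(s["qpos"],2))
```

```text
t 1.9 off units [ 0.   -0.04 -0.02] rot units [ 0.01 -0.01 -0.01]
[[285. 167.]
 [284. 218.]
 [283. 261.]] [-0.9   0.02  2.12  0.69  1.13 -0.37]
```

View pics/w1.png

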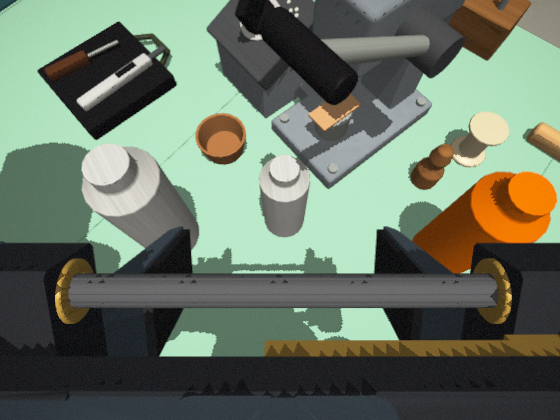

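The wrist view shows the tin's cap at (285,166), exactly where predicted, and centred between the fingers. I'll slide in along the tool axis and grip.

Request:
step_arm(
  rot=[
    [0,0,0],
    [0,0,0],
    [0,0,0],
    [0,0,0],
    [0,0,0],
    [0,0,0],
    [0,0,0],
    [0,0,0],
    [0,0,0],
    [0,0,0],
    [0,0,0],
    [0,0,0],
    [0,0,0],
    [0,0,0],
    [0,0,0],
    [0,0,0],
  ],
  offset=[
    [0.3,0.245,-0.56],
    [0.3,0.245,-0.56],
    [0.3,0.245,-0.56],
    [0.3,0.245,-0.56],
    [0.3,0.245,-0.56],
    [0.3,0.245,-0.56],
    [0.3,0.245,-0.56],
    [0.3,0.245,-0.56],
    [0,0,0],
    [0,0,0],
    [0,0,0],
    [0,0,0],
    [0,0,0],
    [0,0,0],
    [0,0,0],
    [0,0,0],
  ],
  gripper=[-1,-1,-1,-1,-1,-1,-1,-1,-1,0.2,0.3,0.5,0.7,1,1,1],
  force=25,
)

```text
t: 3.55
tcp_pos: [0.4683, 0.0307, 0.079]
tcp_rot: [[0.627, 0.643, 0.44], [0.527, -0.766, 0.368], [0.573, 0.001, -0.819]]
wrist_force: [-1.4, -1.6, 7.8]
finger_gap: 0.0497
gripper_force: 25.0
```

Request:
step_arm(
  rot=[
    [0,0,0],
    [0,0,0],
    [0,0,0],
    [0,0,0],
    [0,0,0],
    [0,0,0],
    [0,0,0],
    [0,0,0],
    [0,0,0],
    [0,0,0],
    [0,0,0],
    [0,0,0],
    [0,0,0],
    [0,0,0],
    [0,0,0],
    [0,0,0],
    [0,0,0],
    [0,0,0],
  ],
  offset=[
    [0,0,0.1],
    [0,0,0.2],
    [0,0,0.3],
    [0,0,0.2],
    [-0.2,-0.17,0],
    [-0.3,-0.25,0],
    [-0.35,-0.3,0],
    [-0.35,-0.3,0],
    [-0.35,-0.3,0],
    [-0.35,-0.3,0.1],
    [-0.2,-0.2,0.3],
    [-0.1,-0.1,0.5],
    [0,0,0.6],
    [0,0,0.6],
    [0,0,0.6],
    [0,0,0.6],
    [0,0,0.6],
    [0,0,0.4],
  ],
  gripper=[1,1,1,1,1,1,1,1,1,1,1,1,1,1,1,1,1,1],
)

```text
t: 5.35
tcp_pos: [0.3795, -0.046, 0.2839]
tcp_rot: [[0.628, 0.642, 0.439], [0.528, -0.766, 0.366], [0.572, 0.002, -0.82]]
wrist_force: [0.6, -0.3, -3.8]
finger_gap: 0.0498
gripper_force: 25.0
```

Run:
```python
from h import *
for a in(0,-20):
    R=tool(a,55);G=np.array([.516,-.374,.0955+.006]);plan(G+.019*R[:,2]+[0,0,.12],R)
print(np.round(state()["qpos"],2))
```

```text
t 5.35 off units [ 3.68 -8.2  -1.95] rot units [ 0.03 -0.02 -7.99]
t 5.35 off units [ 3.67 -8.29 -1.95] rot units [  0.02  -0.02 -11.99]
[-0.87 -0.02  2.06  0.66  1.19 -0.29]
```

Request:
step_arm(
  rot=[
    [0,0,-0.3],
    [0,0,-0.6],
    [0,0,-0.6],
    [0,0,-0.6],
    [0,0,-0.65],
    [0,0,-0.65],
    [0,0,-0.65],
    [0,0,-0.65],
    [0,0,-0.65],
    [0,0,-0.65],
    [0,0,-0.6],
    [0,0,-0.6],
    [0,0,-0.5],
    [0,0,-0.3],
    [0,0,0],
    [0,0,0],
    [0,0,0],
    [0,0,0],
  ],
  offset=[
    [0.1,-0.3,0],
    [0.2,-0.5,0],
    [0.3,-0.65,0],
    [0.3,-0.65,0],
    [0.3,-0.7,0],
    [0.3,-0.7,0],
    [0.3,-0.7,0],
    [0.3,-0.7,0],
    [0.3,-0.7,0],
    [0.3,-0.7,0],
    [0.3,-0.65,0],
    [0.3,-0.55,0],
    [0.28,-0.4,-0.2],
    [0.1,-0.3,-0.4],
    [0,0,-0.5],
    [0,0,-0.5],
    [0,0,-0.35],
    [0,0,0],
  ],
  gripper=[1,1,1,1,1,1,1,1,1,1,1,1,1,1,1,1,1,1],
)

```text
t: 7.15
tcp_pos: [0.5264, -0.3748, 0.2008]
tcp_rot: [[0.822, -0.003, 0.57], [-0.005, -1.0, 0.001], [0.57, -0.004, -0.822]]
wrist_force: [-0.2, -1.1, -3.7]
finger_gap: 0.0499
gripper_force: 25.0
```

Run:
```python
from h import *
R=tool(0,55);G=np.array([.516,-.374,.0955+.006]);plan(G+.019*R[:,2],R)
a=camera("top");b=camera("side")
c=np.zeros((480,800,3),np.uint8)
c[:480,:400]=cv2.resize(a[180:300,330:430],(400,480));c[:480,400:]=cv2.resize(b[220:400,210:360],(400,480))
cv2.imwrite("pics/hover.png",c[:,:,::-1])
```

```text
t 7.15 off units [ 0.01  0.02 -2.87] rot units [-0.04 -0.05  0.04]
```

View pics/hover.png

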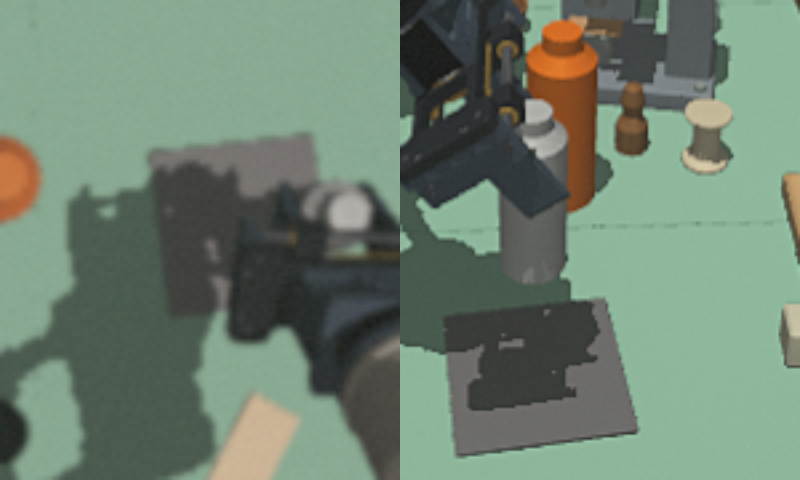

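The tin is held upright, with its cap at (535,115) in the side crop, and is hovering over the pad. I'll lower it slowly until it touches.

Request:
step_arm(
  rot=[
    [-0.04,-0.05,0.04],
    [0,0,0],
    [0,0,0],
    [0,0,0],
    [0,0,0],
    [0,0,0],
    [0,0,0],
    [0,0,0],
    [0,0,0],
    [0,0,0],
    [0,0,0],
    [0,0,0],
  ],
  offset=[
    [0,0,-0.3],
    [0,0,-0.4],
    [0,0,-0.4],
    [0,0,-0.4],
    [0,0,-0.4],
    [0,0,-0.3],
    [0,0,-0.2],
    [0,0,-0.15],
    [0,0,-0.1],
    [0,0,-0.07],
    [0,0,-0.05],
    [0,0,0],
  ],
  gripper=[1,1,1,1,1,1,1,1,1,1,1,1],
)

```text
t: 8.45
tcp_pos: [0.5273, -0.374, 0.0939]
tcp_rot: [[0.817, 0.003, 0.577], [0.005, -1.0, -0.002], [0.577, 0.004, -0.817]]
wrist_force: [0.8, 0.5, -2.8]
finger_gap: 0.0496
gripper_force: 25.0
```

Request:
step_arm(
  rot=[
    [0,0,0],
    [0,0,0],
    [0,0,0],
    [0,0,0],
    [0,0,0],
    [0,0,0],
  ],
  offset=[
    [0,0,-0.05],
    [0,0,-0.05],
    [0,0,-0.04],
    [0,0,-0.03],
    [0,0,-0.02],
    [0,0,0],
  ],
  gripper=[1,1,1,1,1,1],
)

```text
t: 9.05
tcp_pos: [0.5273, -0.374, 0.0862]
tcp_rot: [[0.817, 0.003, 0.576], [0.005, -1.0, -0.001], [0.576, 0.004, -0.817]]
wrist_force: [1.2, 0.5, -3.7]
finger_gap: 0.0497
gripper_force: 25.0
```

Request:
step_arm(
  rot=[
    [0,0,0],
    [0,0,0],
    [0,0,0],
  ],
  offset=[
    [0,0,-0.025],
    [0,0,-0.02],
    [0,0,0],
  ],
  gripper=[1,1,1],
)

```text
t: 9.35
tcp_pos: [0.5276, -0.3741, 0.0851]
tcp_rot: [[0.816, 0.003, 0.577], [0.005, -1.0, -0.002], [0.577, 0.004, -0.816]]
wrist_force: [-1.2, 1.6, 6.4]
finger_gap: 0.0495
gripper_force: 25.0
```

Contact. Now I'll release and back off along the tool axis.

Request:
step_arm(
  rot=[
    [0,0,0],
    [0,0,0],
    [0,0,0],
    [0,0,0],
    [0,0,0],
    [0,0,0],
    [0,0,0],
    [0,0,0],
    [0,0,0],
    [0,0,0],
    [0,0,0],
    [0,0,0],
    [0,0,0],
    [0,0,0],
  ],
  offset=[
    [0,0,0],
    [0,0,0],
    [0,0,0],
    [0,0,0],
    [0,0,0],
    [0,0,0],
    [-0.15,0,0.22],
    [-0.3,0,0.42],
    [-0.4,0,0.57],
    [-0.5,0,0.7],
    [-0.5,0,0.7],
    [-0.5,0,0.7],
    [-0.5,0,0.7],
    [0,0,0],
  ],
  gripper=[0.1,0,-0.3,-0.6,-1,-1,-1,-1,-1,-1,-1,-1,-1,-1],
)

```text
t: 10.75
tcp_pos: [0.4117, -0.3753, 0.2486]
tcp_rot: [[0.816, 0.001, 0.577], [0.006, -1.0, -0.007], [0.577, 0.009, -0.816]]
wrist_force: [0.1, -0.7, -1.0]
finger_gap: 0.0912
gripper_force: 0.0
```

Run:
```python
from fit import *
s=state();a=camera("top");b=camera("side")
c=np.zeros((480,800,3),np.uint8)
c[:480,:400]=cv2.resize(a[180:300,330:430],(400,480));c[:480,400:]=cv2.resize(b[220:400,210:360],(400,480))
cv2.imwrite("pics/placed.png",c[:,:,::-1])
print(s["tcp_pos"],s["finger_gap"])
# viewing pose for the dial
c,sn=np.cos(r.x[2]),np.sin(r.x[2]);Rz=np.array([[c,-sn,0],[sn,c,0],[0,0,1]])
n=np.array([-.426,0,.905]);zt=-Rz@n;print("tool z",zt,"a,p",np.degrees(np.arctan2(zt[1],zt[0])),np.degrees(np.arcsin(-zt[2])))
R=tool(-11.8,64.8);g=world(r.x,[F+.034*n])[0];plan(g+.019*R[:,2]-.10*R[:,2],R);print(g)
```

```text
[ 0.41171128 -0.37525505  0.24856894] 0.09115295197486215
tool z [ 0.41704251 -0.08689962 -0.905     ] a,p -11.7703638961804 64.82328305939028
t 10.85 off units [ 3.63 14.07 -0.79] rot units [ 0.27  1.99 -2.38]
[0.59174217 0.18144712 0.14077   ]
```

View pics/placed.png

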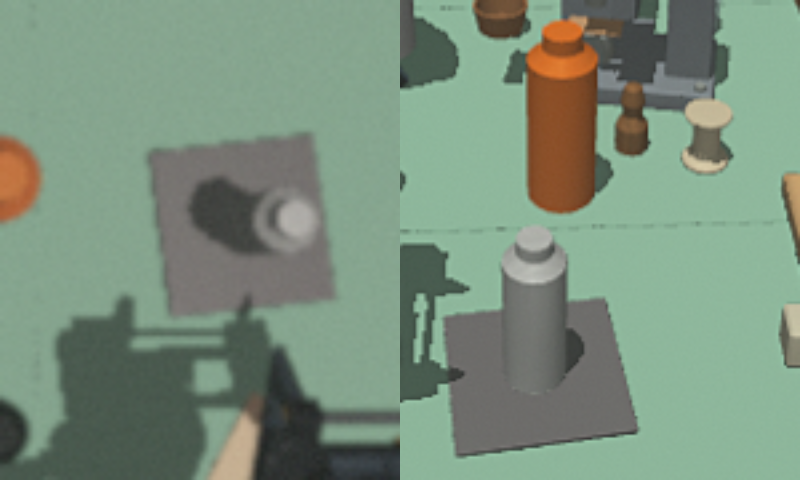

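The tin stands upright well inside the pad: its base is around (535,375) in the side crop and the pad spans (445–635, 300–455). Next I'll go high over the lever to look at the dial.

Request:
step_arm(
  rot=[
    [0,0,0],
    [0,0.1,-0.1],
    [0,0.15,-0.2],
    [0.05,0.15,-0.2],
    [0.05,0.2,-0.2],
    [0.05,0.2,-0.2],
    [0.03,0.2,-0.2],
    [0.03,0.2,-0.2],
    [0.03,0.2,-0.2],
    [0.03,0.2,-0.2],
    [0,0.2,-0.2],
    [0,0.19,-0.28],
    [0,0,-0.2],
    [0,0,0],
    [0,0,0],
    [0,0,0],
    [0,0,0],
    [0,0,0],
    [0,0,0],
    [0,0,0],
  ],
  offset=[
    [-0.1,0,0.6],
    [0,0.3,0.8],
    [0.1,0.6,0.8],
    [0.2,0.7,0.7],
    [0.2,0.9,0.5],
    [0.2,0.9,0.4],
    [0.2,1,0.2],
    [0.2,1,0],
    [0.2,1,0],
    [0.2,1,0],
    [0.2,1,0],
    [0.2,1,0],
    [0.25,1,0],
    [0.25,1,-0.1],
    [0.3,0.9,-0.3],
    [0.3,0.9,-0.6],
    [0.25,0.6,-0.8],
    [0.15,0.4,-0.8],
    [0.15,0,-0.8],
    [0,0,-0.5],
  ],
  gripper=[-1,-1,-1,-1,-1,-1,-1,-1,-1,-1,-1,-1,-1,-1,-1,-1,-1,-1,-1,-1],
)

```text
t: 12.85
tcp_pos: [0.5484, 0.1847, 0.2448]
tcp_rot: [[0.887, -0.197, 0.417], [-0.179, -0.98, -0.081], [0.425, -0.002, -0.905]]
wrist_force: [-0.9, -0.7, 1.0]
finger_gap: 0.0911
gripper_force: 0.0
```

Run:
```python
from fit import *
n=np.array([-.426,0,.905]);R=tool(-11.8,64.8);g=world(r.x,[F+.034*n])[0];plan(g-.12*R[:,2],R)
s=state();snap("wrist","w2",sc=1.4)
D=[.75-k for k in(0,.5,1,1.5)]
print("axis pts",proj("wrist",world(r.x,[F,F+.011*n,F+.034*n,F+.046*n]),s).round(1).tolist())
xs=np.array([.905,0,.426]);yl=np.array([0,1,0])
print("bar tips per mark",[proj("wrist",world(r.x,[F+.046*n+.022*(xs*np.cos(d)+yl*np.sin(d))]),s).round(0).tolist() for d in D])
```

```text
t 12.85 off units [-0.17  0.18  0.11] rot units [-0.03 -0.01 -0.09]
axis pts [[277.5, 203.4], [277.3, 206.4], [276.7, 213.1], [276.4, 217.1]]
bar tips per mark [[[257.0, 197.0]], [[269.0, 190.0]], [[284.0, 190.0]], [[296.0, 197.0]]]
```

View pics/w2.png

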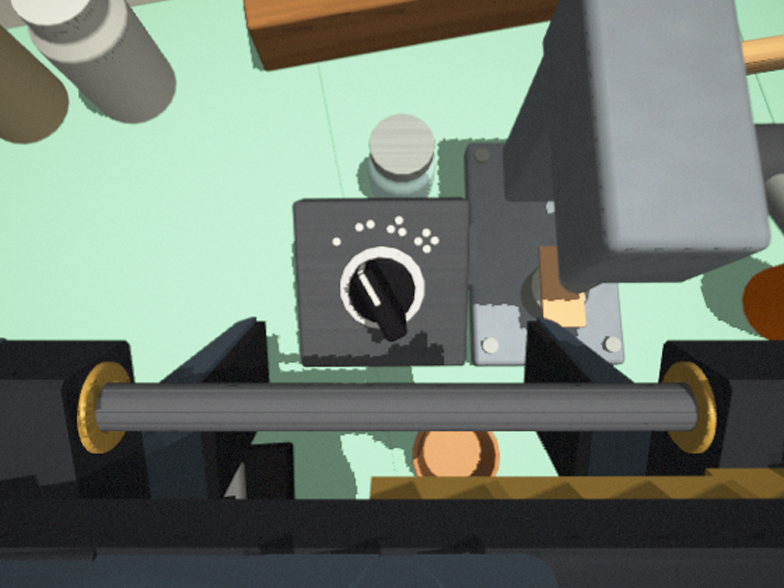

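Run:
```python
import cv2
im=cv2.imread("raw_w2.png")[135:265,205:340]
cv2.imwrite("pics/w2c.png",cv2.resize(im,(540,520),interpolation=cv2.INTER_CUBIC))
```

```text
(no output)
```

View pics/w2c.png

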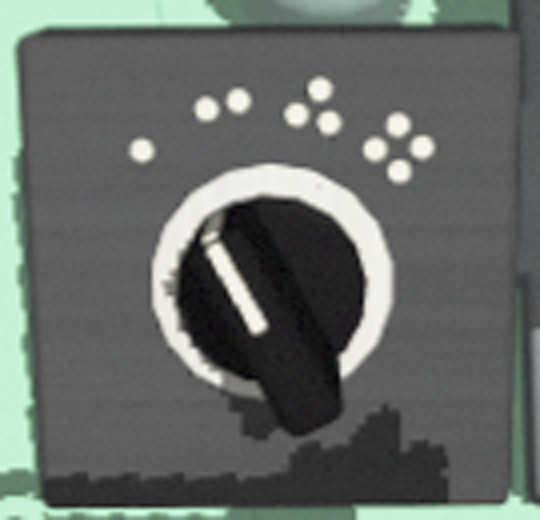

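The dial is centred at about (273,282) in the crop. Its pointer sits at 0.5 rad CCW, between one dot (142,150) and two dots (222,104), and the three-dot triangle is at (315,108). I have to turn it about 0.75 rad clockwise.

```bash
cat > d.py <<'E'
from fit import *
c,sn=np.cos(r.x[2]),np.sin(r.x[2]);Rz=np.array([[c,-sn,0],[sn,c,0],[0,0,1]])
nw=Rz@[-.426,0,.905];R0=tool(-11.8,64.8)
def Rt(th): return Ro.from_rotvec(nw*th).as_matrix()@R0
E
python3 - <<'E'
from d import *
# state as at picture (tiny drift)
s=state();o,d=ray("wrist",(273.2,205.5),s);Fw=world(r.x,[F])[0]
C=o+d*((Fw-o)@nw)/(d@nw);print("face centre wrist",C,"fit",Fw,"diff press",Rz.T@(C-Fw))
for m in([.5]):
    R=Rt(m);print("hover");plan(C+.075*nw,R);print("in",(-.057*nw/.04).round(2), "unit rot turn -0.75:",(-.75*nw*180/np.pi/5).round(2),"nw",nw)
np.save("C.npy",C)
E
```

```text
face centre wrist [0.60280476 0.18165055 0.10826045] fit [0.60592161 0.17849254 0.11      ] diff press [-0.00369552  0.0024558  -0.00173955]
hover
t 12.9 off units [ 0.61  0.11 -1.65] rot units [-2.4   0.44  5.11]
in [ 0.59 -0.12 -1.29] unit rot turn -0.75: [ 3.58 -0.75 -7.78] nw [-0.41704251  0.08689962  0.905     ]
```

Request:
step_arm(
  rot=[
    [-0.4,0.07,0.85],
    [-0.4,0.07,0.85],
    [-0.4,0.07,0.85],
    [-0.4,0.07,0.85],
    [-0.4,0.08,0.85],
    [-0.4,0.08,0.86],
    [0,0,0],
    [0,0,0],
    [0,0,0],
    [0,0,0],
    [0,0,0],
    [0,0,0],
    [0,0,0],
    [0,0,0],
    [0,0,0],
  ],
  offset=[
    [0.1,0.02,-0.2],
    [0.1,0.02,-0.3],
    [0.1,0.02,-0.3],
    [0.1,0.02,-0.3],
    [0.1,0.02,-0.3],
    [0.11,0.01,-0.25],
    [0,0,0],
    [0.1,-0.02,-0.22],
    [0.1,-0.02,-0.22],
    [0.1,-0.02,-0.22],
    [0.1,-0.02,-0.22],
    [0.1,-0.02,-0.22],
    [0.06,-0.01,-0.13],
    [0.03,-0.01,-0.06],
    [0,0,0],
  ],
  gripper=[-1,-1,-1,-1,-1,-1,-1,-1,-1,-1,-1,-1,-1,-1,-1],
)

```text
t: 14.4
tcp_pos: [0.5975, 0.1832, 0.1307]
tcp_rot: [[0.873, 0.244, 0.422], [0.305, -0.949, -0.082], [0.38, 0.201, -0.903]]
wrist_force: [0.0, 0.5, 0.3]
finger_gap: 0.0915
gripper_force: 0.0
```

Run:
```python
from d import *
plan(np.load("C.npy")+.018*nw,Rt(.5));print(state()["wrist_force"])
```

```text
t 14.4 off units [-0.05 -0.   -0.15] rot units [-0.06  0.07 -0.  ]
[0.00071284 0.53849718 0.29700497]
```

Request:
step_arm(
  rot=[
    [-0.06,0.07,0],
    [0,0,0],
    [0,0,0],
    [0,0,0],
    [0,0,0],
    [0,0,0],
    [0,0,0],
    [0,0,0],
    [0,0,0],
    [0,0,0],
  ],
  offset=[
    [-0.05,0,-0.15],
    [0,0,0],
    [0,0,0],
    [0,0,0],
    [0,0,0],
    [0,0,0],
    [0,0,0],
    [0,0,0],
    [0,0,0],
    [0,0,0],
  ],
  gripper=[-1,0.3,0.6,0.7,0.8,1,1,1,1,1],
  force=15,
)

```text
t: 15.4
tcp_pos: [0.5955, 0.1833, 0.125]
tcp_rot: [[0.875, 0.245, 0.417], [0.307, -0.948, -0.087], [0.374, 0.204, -0.905]]
wrist_force: [0.7, 1.1, 0.1]
finger_gap: 0.022
gripper_force: 0.0
```

Request:
step_arm(
  rot=[
    [0,0,0],
    [0,0,0],
    [0,0,0],
    [0,0,0],
  ],
  offset=[
    [0,0,0],
    [0,0,0],
    [0,0,0],
    [0,0,0],
  ],
  gripper=[1,1,1,1],
)

```text
t: 15.8
tcp_pos: [0.5954, 0.1836, 0.125]
tcp_rot: [[0.875, 0.246, 0.417], [0.307, -0.948, -0.087], [0.374, 0.204, -0.905]]
wrist_force: [-1.8, 5.6, -0.5]
finger_gap: 0.013
gripper_force: 15.0
```

Request:
step_arm(
  rot=[
    [0.3,-0.06,-0.65],
    [0.3,-0.06,-0.65],
    [0.3,-0.06,-0.65],
    [0.3,-0.06,-0.65],
    [0.3,-0.06,-0.65],
    [0.3,-0.06,-0.65],
    [0.3,-0.07,-0.65],
    [0.3,-0.07,-0.65],
    [0.3,-0.07,-0.65],
    [0.3,-0.06,-0.65],
    [0.29,-0.06,-0.64],
    [0.29,-0.06,-0.64],
    [0,0,0],
    [0,0,0],
  ],
  offset=[
    [0,0.02,0],
    [0,0,0],
    [0,0,0],
    [0,0,0],
    [0,0,0],
    [0,0,0],
    [0,0,0],
    [0,0,0],
    [0,0,0],
    [0,0,0],
    [0,0,0],
    [0,0,0],
    [0,0,0],
    [0,0,0],
  ],
  gripper=[1,1,1,1,1,1,1,1,1,1,1,1,1,1],
)

```text
t: 17.2
tcp_pos: [0.5956, 0.1852, 0.125]
tcp_rot: [[0.807, -0.417, 0.418], [-0.421, -0.903, -0.086], [0.413, -0.107, -0.904]]
wrist_force: [-1.8, 11.5, -3.9]
finger_gap: 0.0131
gripper_force: 15.0
```

Run:
```python
from d import *
s=state();print("theta",Ro.from_matrix(np.array(s["tcp_rot"])@R0.T).as_rotvec()@nw,"torque about n",np.array(s["wrist_torque"])@nw,s["wrist_force"],s["finger_gap"])
```

```text
theta -0.25014935827995627 torque about n 0.04248723632746826 [-1.78785103 11.48086897 -3.85554131] 0.013143621011041868
```

Request:
step_arm(
  rot=[
    [0,0,0],
    [0,0,0],
    [0,0,0],
    [0,0,0],
    [0,0,0],
    [0,0,0],
    [0,0,0],
    [0,0,0],
    [0,0,0],
    [0,0,0],
    [0,0,0],
  ],
  offset=[
    [0,0,0],
    [0,0,0],
    [0,0,0],
    [-0.1,0.02,0.22],
    [-0.2,0.04,0.44],
    [-0.3,0.06,0.66],
    [-0.3,0.06,0.66],
    [-0.3,0.06,0.66],
    [-0.2,0.04,0.44],
    [0,0,0],
    [0,0,0],
  ],
  gripper=[0.6,0.4,0.3,0.2,0,-0.3,-0.5,-1,-1,-1,-1],
)

```text
t: 18.3
tcp_pos: [0.5393, 0.1954, 0.2487]
tcp_rot: [[0.807, -0.417, 0.418], [-0.421, -0.903, -0.087], [0.414, -0.106, -0.904]]
wrist_force: [0.7, 0.5, -0.5]
finger_gap: 0.0893
gripper_force: 0.0
```

Run:
```python
from d import *
s=state();C=np.load("C.npy");im=camera("wrist")[:,:,::-1]
u=proj("wrist",[C],s)[0];print(u,s["tcp_pos"])
x,y=u.astype(int);x0,y0=max(x-70,0),max(y-70,0)
cv2.imwrite("pics/w3c.png",cv2.resize(im[y0:y0+140,x0:x0+140],(560,560),interpolation=cv2.INTER_CUBIC))
```

```text
[284.10193115 197.00783516] [0.53933768 0.19536433 0.24868656]
```

View pics/w3c.png

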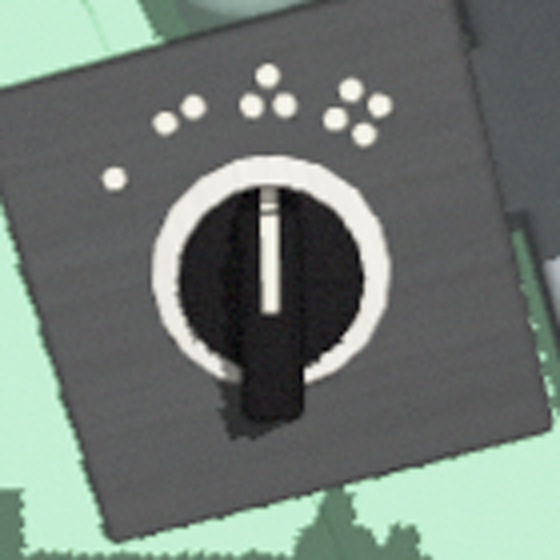

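The pointer lies on the three-dot triangle: line at (268,190–315), triangle at (268,90). Now the lever. I'll push the top of the bar with closed fingertips, following its arc.

Run:
```python
from d import *
R=tool(-11.8,90)
W=[]
for f in(.52,.36,.2,.04,-.12,-.28,-.44):
    W.append(world(r.x,[(-.17*np.cos(f),-.06,.19+.17*np.sin(f)+.011)])[0])
W=np.array(W);plan(W[0]+[0,0,.03],R);print(W.round(4).tolist());print((np.diff(W,axis=0)/.04).round(2).tolist())
```

```text
t 18.35 off units [-1.81 -4.54  1.69] rot units [0.41 5.04 2.82]
[[0.4668, 0.0134, 0.2855], [0.4555, 0.0158, 0.2609], [0.4481, 0.0173, 0.2348], [0.4449, 0.018, 0.2078], [0.446, 0.0177, 0.1806], [0.4513, 0.0166, 0.154], [0.4606, 0.0147, 0.1286]]
[[-0.28, 0.06, -0.61], [-0.18, 0.04, -0.65], [-0.08, 0.02, -0.67], [0.03, -0.01, -0.68], [0.13, -0.03, -0.67], [0.23, -0.05, -0.64]]
```

Request:
step_arm(
  rot=[
    [0,0,0],
    [0,0,0],
    [0.03,0.4,0.22],
    [0.03,0.4,0.22],
    [0.04,0.5,0.28],
    [0.04,0.5,0.28],
    [0.04,0.5,0.28],
    [0.04,0.5,0.28],
    [0.04,0.5,0.28],
    [0.04,0.5,0.28],
    [0.04,0.5,0.28],
    [0.04,0.44,0.24],
    [0.03,0.3,0.18],
    [0,0,0],
    [0,0,0],
    [0,0,0],
    [0,0,0],
    [0,0,0],
  ],
  offset=[
    [-0.1,0,0.7],
    [-0.1,0,0.8],
    [-0.1,0,0.8],
    [-0.15,-0.3,0.5],
    [-0.2,-0.5,0],
    [-0.2,-0.6,0],
    [-0.2,-0.6,0],
    [-0.2,-0.6,0],
    [-0.2,-0.6,0],
    [-0.2,-0.6,0],
    [-0.16,-0.5,0],
    [0,-0.24,-0.3],
    [0,0,-0.4],
    [0,0,-0.4],
    [0,0,0],
    [0,0,0],
    [0,0,0],
    [0,0,0],
  ],
  gripper=[-1,0,0.5,1,1,1,1,1,1,1,1,1,1,1,1,1,1,1],
  force=20,
)

```text
t: 20.15
tcp_pos: [0.4673, 0.014, 0.3168]
tcp_rot: [[0.979, -0.204, 0.002], [-0.204, -0.979, -0.0], [0.002, -0.0, -1.0]]
wrist_force: [0.4, -0.8, -0.1]
finger_gap: 0.0007
gripper_force: 0.0
```

Run:
```python
from d import *
plan([.4668,.0134,.2855],tool(-11.8,90))
```

```text
t 20.15 off units [-0.01 -0.01 -0.78] rot units [ 0.    0.02 -0.01]
```

Request:
step_arm(
  rot=[
    [0,0,0],
    [0,0,0],
    [0,0,0],
    [0,0,0],
    [0,0,0],
    [0,0,0],
    [0,0,0],
    [0,0,0],
    [0,0,0],
    [0,0,0],
    [0,0,0],
  ],
  offset=[
    [0,0,-0.3],
    [0,0,-0.25],
    [0,0,-0.15],
    [0,0,-0.08],
    [-0.14,0.03,-0.3],
    [-0.14,0.03,-0.31],
    [-0.09,0.02,-0.32],
    [-0.09,0.02,-0.33],
    [-0.04,0.01,-0.33],
    [-0.04,0.01,-0.34],
    [0,0,0],
  ],
  gripper=[1,1,1,1,1,1,1,1,1,1,1],
)

```text
t: 21.25
tcp_pos: [0.4448, 0.0186, 0.2071]
tcp_rot: [[0.979, -0.204, -0.001], [-0.204, -0.979, 0.0], [-0.001, 0.0, -1.0]]
wrist_force: [-4.1, 0.7, 6.0]
finger_gap: 0.0004
gripper_force: 2.7
```

Request:
step_arm(
  rot=[
    [0,0,0],
    [0,0,0],
    [0,0,0],
    [0,0,0],
    [0,0,0],
    [0,0,0],
    [0,0,0],
  ],
  offset=[
    [0.01,0,-0.34],
    [0.02,-0.01,-0.34],
    [0.06,-0.01,-0.34],
    [0.07,-0.02,-0.33],
    [0.11,-0.02,-0.32],
    [0.1,-0.02,-0.26],
    [0,0,0],
  ],
  gripper=[1,1,1,1,1,1,1],
)

```text
t: 21.95
tcp_pos: [0.4592, 0.0158, 0.1309]
tcp_rot: [[0.979, -0.204, -0.002], [-0.204, -0.979, 0.001], [-0.003, -0.0, -1.0]]
wrist_force: [-12.9, 4.6, 21.1]
finger_gap: 0.0003
gripper_force: 11.9
```

Request:
step_arm(
  rot=[
    [0,0,0],
    [0,0,0],
    [0,0,0],
  ],
  offset=[
    [0,0,-0.03],
    [0,0,-0.02],
    [0,0,0],
  ],
  gripper=[1,1,1],
)

```text
t: 22.25
tcp_pos: [0.4594, 0.0158, 0.1303]
tcp_rot: [[0.979, -0.204, -0.001], [-0.204, -0.979, 0.001], [-0.001, -0.0, -1.0]]
wrist_force: [-17.7, 4.5, 41.9]
finger_gap: 0.0005
gripper_force: 22.1
```

It's on the stop: force rises steeply and z matches. I'll ease off slightly, hold, then let it back up along the arc.

Request:
step_arm(
  rot=[
    [0,0,0],
    [0,0,0],
    [0,0,0],
    [0,0,0],
    [0,0,0],
    [0,0,0],
    [0,0,0],
    [0,0,0],
    [0,0,0],
    [0,0,0],
  ],
  offset=[
    [0,0,0.02],
    [0,0,0],
    [0,0,0],
    [0,0,0],
    [0,0,0],
    [0,0,0],
    [0,0,0],
    [0,0,0],
    [0,0,0],
    [0,0,0],
  ],
  gripper=[1,1,1,1,1,1,1,1,1,1],
)

```text
t: 23.25
tcp_pos: [0.4593, 0.0158, 0.1307]
tcp_rot: [[0.979, -0.204, -0.001], [-0.204, -0.979, 0.001], [-0.001, -0.0, -1.0]]
wrist_force: [-16.1, 4.3, 29.4]
finger_gap: 0.0006
gripper_force: 16.1
```

Request:
step_arm(
  rot=[
    [0,0,0],
    [0,0,0],
    [0,0,0],
    [0,0,0],
    [0,0,0],
    [0,0,0],
    [0,0,0],
    [0,0,0],
    [0,0,0],
    [0,0,0],
    [0,0,0],
    [0,0,0],
    [0,0,0],
    [0,0,0],
    [0,0,0],
    [0,0,0],
    [0,0,0],
    [0,0,0],
  ],
  offset=[
    [-0.1,0.02,0.3],
    [-0.1,0.02,0.32],
    [-0.07,0.02,0.33],
    [-0.06,0.01,0.34],
    [-0.02,0.01,0.34],
    [-0.01,0,0.34],
    [0.04,-0.01,0.34],
    [0.04,-0.01,0.33],
    [0.09,-0.02,0.33],
    [0.09,-0.02,0.32],
    [0.14,-0.03,0.31],
    [0.14,-0.03,0.3],
    [0,0,0.2],
    [0,0,0.5],
    [0,0,0.7],
    [0,0,0.7],
    [0,0,0.3],
    [0,0,0],
  ],
  gripper=[1,1,1,1,1,1,1,1,1,1,1,1,1,1,1,1,1,1],
)

```text
t: 25.05
tcp_pos: [0.4679, 0.0137, 0.3833]
tcp_rot: [[0.979, -0.204, 0.004], [-0.204, -0.979, -0.0], [0.004, -0.0, -1.0]]
wrist_force: [0.2, 0.5, -0.5]
finger_gap: 0.0004
gripper_force: 0.0
```

Run:
```python
from d import *
s=state();print(s["t"],s["tcp_pos"],s["wrist_force"])
b=camera("side");cv2.imwrite("pics/end.png",cv2.resize(b,(784,588))[:,:,::-1])
```

```text
25.05 [0.46792065 0.01370671 0.38326996] [ 0.16239729  0.52057336 -0.4522983 ]
```

View pics/end.png

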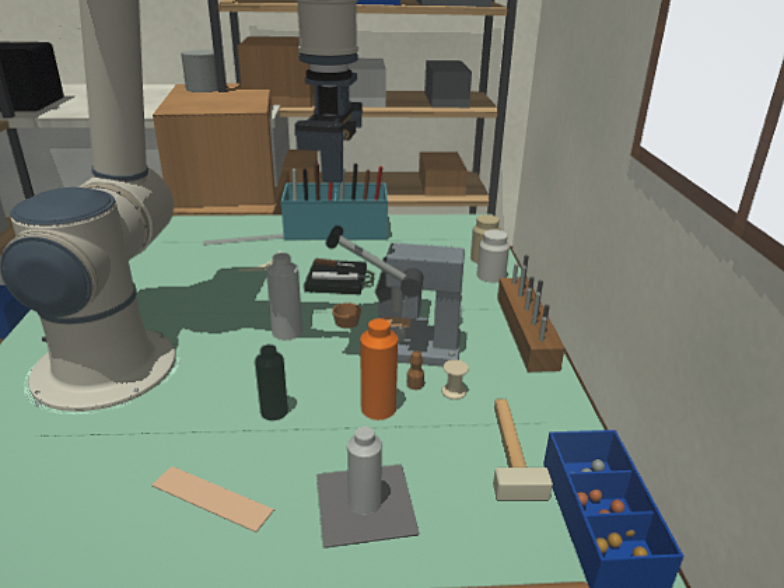

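The lever bar is back at rest at (335,237), and the tin stands on the pad at (365,475). Everything else is where it was and the gripper is clear. Handing in.

```bash
python3 -c "
from cell import *
print(hand_in())"
```

```text
the job is handed in; nothing more can be done
None
```

The job is handed in, though `hand_in()` returned no verdict: the tin stands upright inside the felt pad, the dial is on three dots, and the lever was pulled to its stop, held for about 1 s and let back up (about 25 s of the 72 s used).

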